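# Lay out the stripped drill's parts on their kitting pads

### The job

Before this drill is put back together, lay its four parts out on the blue kitting pads: set the battery pack, the gear with its spindle, the chuck and the side handle each squarely on the yellow silhouette of its own shape, lying as they lie now (gear spindle and chuck nose up, the side handle's ring over the ring of its silhouette; the battery may go either way round). Let go of everything and leave the jar and the hammer where they are.

Things in the scene. Friction and masses are not known exactly. Their poses are not given: they have to be found in the camera images.
- battery_center (a point): Centre of the battery pack: an orange block with black stripe, 74 (x) by 46 (y) by 34 mm high, with a black block 60 by 34 by 10 mm on top (44 mm in all); about 0.4 kg. The point is half-way up, 22 mm above its underside; z up, x along its length. Grip it across its 46 mm width.
- gear_center (a point): Centre of the steel gear with its upright brass spindle: toothed disc of 62 mm outer diameter, 10 mm thick, lying flat; from it a spindle of 20 mm diameter rises to 55 mm above the underside; about 0.25 kg. The point is on the axis, 27.5 mm above the underside; z up the spindle. Grip it by the spindle, fingertips clear of the disc.
- chuck_center (a point): Centre of the drill chuck: a black sleeve, 42 mm diameter and 40 mm high, with a steel cone on top narrowing to 20 mm at 58 mm height; stands nose up; about 0.3 kg. The point is on the axis, 29 mm above the underside; z up. Grip it round the black sleeve.
- handle_center (a point): Centre of the side handle lying flat: 144 mm long overall; a green grip bar 26 mm wide and 30 mm high with black ribs (an end flange 34 mm wide), from x = -72 to +22 mm, and a black clamp ring of 52 mm outer diameter, 24 mm high, whose centre is at x = +46 mm; about 0.18 kg. The point is mid-length, 15 mm above the underside, still within the bar; x points to the ring, y across the bar, z up. Grip it across the 26 mm bar at this point.
- spot_battery (a point): Centre of the battery's silhouette, on the top face (5 mm above the bench) of its pad, which is blue, 5 mm thick, fixed to the bench, 110 by 85 mm, with a yellow 74 by 46 mm rectangle in the middle; x along the rectangle's length, z up.
- spot_gear (a point): Centre of the gear's silhouette, on the top face (5 mm above the bench) of its pad, which is blue, 5 mm thick, fixed to the bench, 95 by 95 mm, with a yellow toothed disc of 62 mm with a 20 mm blue dot in it; any yaw of the gear will do.
- spot_chuck (a point): Centre of the chuck's silhouette, on the top face (5 mm above the bench) of its pad, which is blue, 5 mm thick, fixed to the bench, 85 by 85 mm, with a plain yellow disc of 42 mm diameter; any yaw of the chuck will do.
- spot_ring (a point): Centre of the ring part of the side handle's silhouette, on the top face (5 mm above the bench) of its pad, which is blue, 5 mm thick, fixed to the bench, 164 by 64 mm, with a yellow silhouette of the handle, 144 mm long; x points from the bar towards the ring, so the middle of the silhouette, where the handle's centre belongs, is at x = -46 mm from this point.
- jar: A closed glass jar with a red cap, 68 mm diameter, 75 mm high, standing beyond the work; origin at the centre of its underside. Not to be disturbed.
- hammer: A hammer 260 mm long, lying beyond the work; 26 mm thick, its head 78 mm across; origin level with its underside at mid-length, x along the handle towards the head. Not to be disturbed.
There are look-alikes about, which are no part of the job. Leave any turquoise look-alike of the part that bears chuck_center alone. Leave any brown look-alike of the part that bears handle_center alone.

How it is judged:
At the end, for the whole second after the job is handed in: Battery, gear and chuck centred within 10 mm on their silhouettes, battery length within 0.2 rad (either way round); handle on its silhouette, ring over ring, within 12 mm along and across (so yaw too); all upright (0.12 rad), on the pads (5 mm), released, at rest; jar, hammer left (horizontal distance between battery_center and spot_battery below 0.01 m and horizontal distance between gear_center and spot_gear below 0.01 m and horizontal distance between chuck_center and spot_chuck below 0.01 m and angle between the x axis of battery_center and the x axis of spot_battery, either way round below 0.2 rad and x of spot_ring in the frame of handle_center between 0.034 and 0.058 m and y of spot_ring in the frame of handle_center between -0.012 and 0.012 m and x of handle_center in the frame of spot_ring between -0.058 and -0.034 m and y of handle_center in the frame of spot_ring between -0.012 and 0.012 m and angle between each of battery_center, gear_center, chuck_center, handle_center's own z axis and vertical below 0.12 rad and height (world z) of battery_center between 0.022 and 0.032 m and linear speed of each of battery, gear, chuck, handle below 0.02 m/s and height (world z) of gear_center between 0.0275 and 0.0375 m and height (world z) of chuck_center between 0.029 and 0.039 m and height (world z) of handle_center between 0.015 and 0.025 m); the robot touches nothing.
It fails at once if the jar is moved by more than 20 mm (distance of jar from where it was at the start of the episode above 0.02 m).
It fails at once if the hammer is moved by more than 20 mm (distance of hammer from where it was at the start of the episode above 0.02 m).
It also fails if it takes over 102 s, if anything falls off the work surface, if the arm or the gripper's body presses on something with over 40 N, if the wrist force passes 120 N, or if a joint passes its speed limit or range.

### The arm

A 7-joint arm with a two-finger parallel gripper is mounted at the origin on the work surface. World frame = base frame: x ahead of the robot, y to its left, z up, the work surface at z = 0. Lengths are in m, angles in rad, forces in N, time in s.
With the tool pointing down it reaches from about 0.35 to 0.9 m from the base axis. Payload 8.1 kg.
Tool frame: the origin (TCP) lies on the centre line of the jaws, within the pads' length; the fingertips stand arm.tips_ahead ahead of it and the grasp point (between the pads) lies 8 mm behind it (arm.tips_ahead is the distance from the TCP to the fingertips, in m); z points along the fingers, y is the direction in which the jaws open and shut (so a half turn about z gives the same grasp; the last joint's range is limited). The gripper opens to 92 mm and grips with 3 to 60 N. Pads are 19 mm wide; open, the fingers measure 130 mm over their backs; the gripper's body (75 mm by 190 mm) begins 47 mm behind the grasp point.
Start: joints at [1.199, 0.434, 0.025, 1.573, -0.012, 1.134, -0.075], TCP at [0.166, -0.603, 0.238] pointing down, gripper open.
Joint ranges: [-2.62, 2.62], [-0.44, 2.09], [-1.27, 1.32], [0.08, 2.57], [-1.32, 4.46], [0.12, 2], [-2.74, 2.74]. Speed limits (rad/s): [2.22, 2.22, 3.01, 3.01, 3.14, 3.14, 3.14].

### API

Orientations are given as a rotation vector (axis times angle).
In Python, from cell import arm gives the robot as it stands. The module is installed in compiled form; this text tells all that it offers.
- The arm moves only by the tool jog_arm, never from a script. Its argument "moves" is a list of rows, each an object with "twist": the turn, a rotation vector about the tool's x, y, z in units of 10 degrees (1.0 is 10 degrees), a list of three; "xyz": the shift along the tool's x, y, z in units of 60 mm (1.0 is 60 mm), a list of three; "grip": the closure, from -1 (fully open) to 1 (shut). A call has 1 to 5 rows; each row is the pose to reach, as a shift and turn from the pose commanded when the call began, along the tool's axes at that moment; what a row does not reach only later rows make up. A row lasts 1/8 s, in which the tool goes at most 62.5 mm and 10.7 degrees, less where a joint would pass 70% of its speed; a pose out of reach is approached as far as the arm can. A call with a gripper value outside its range is refused whole. The fingers move at their own pace and stop on an object; "force" is the grip in N (left out, the last holds). Time passes only in rows, so rows that repeat a pose let the fingers close. It gives the time, the measured TCP pose, the force and the opening at its end, in the units of the state.
- arm.observe(): the state, without advancing time (a new reading comes with each control period).
- arm.get_image(name): name is "scene" or "top" or "wrist"; returns the picture (400x640x3 uint8, blue, green, red); there is no depth.
- arm.camera_params(name): a dict with "mtx" (3x3 intrinsics, pixels), "k1" (the pictures are not rectified: a ray, as slopes to the right and down, at radius r is drawn at 1 + k1 r^2 times it, then the intrinsics apply), "T" (4x4, takes a point from camera to world coordinates); the wrist camera has in their place "T_tool_cam" (4x4, takes a point from camera to tool coordinates, whose origin is the TCP and whose axes are the flange's). Camera axes: x right, y down, z forward; pixel columns grow to the right and rows downward; lengths in m; the calibration is good to about 2 mm. A picture is of the moment at which its call begins: read the wrist's pose just before it. camera_params takes no time and is no camera call.
- arm.sign_off(): hands the job in, once; it reports no verdict.
The state is a dict: "clock": time; "joints": joint angles; "dq": joint speeds; "joint_efforts": joint torques, N m; "position": TCP position; "ee_rot": TCP orientation; "force": force on the tool from outside, world axes, zero at the start; "ft_torque": the same for the moment, N m; "width": opening from 0.0 (shut) to 1.0 (fully open).
Only numpy, scipy, OpenCV 4.12 (cv2) and the standard library are available. Lean on these libraries where they do the work, as an engineer would, in place of code of your own. Each camera call takes 0.05 s, during which the arm holds its last target. There are 200 camera calls.

## Working session

There is one attempt and no reset: what is moved stays moved. The work goes in short steps, Python scripts to look and compute and a tool call to move; the robot and the scene stay as the last step left them, time stands still between calls to the robot, and variables do not carry over. Pictures are saved under pics/ and viewed, about 12 in all and at most 16, crops included, and the job is handed in when it is done.

Besides the shell and the picture viewer there is one more tool, called after "Call:" as a command line: name --argument value ..., lists and objects as JSON in quotes. jog_arm: Moves the arm, as the interface text tells. Its arguments: {"type":"object","properties":{"moves":{"type":"array","items":{"type":"object","properties":{"twist":{"type":"array","items":{"type":"number"}},"xyz":{"type":"array","items":{"type":"number"}},"grip":{"type":"number"}}}},"force":{"type":"number"}},"required":["moves"]}

```bash
mkdir -p pics
python3 - <<'E'
from cell import arm
import cv2,numpy as np
print(arm.observe(), arm.tips_ahead)
for n in ("scene","top"):
    cv2.imwrite(f"pics/{n}0.png",arm.get_image(n)); print(n,arm.camera_params(n))
print(arm.camera_params("wrist"))
E
```

```text
{'clock': 0.0, 'joints': array([ 1.19942538,  0.43522816,  0.02499103,  1.57410625, -0.01157511,
        1.13399572, -0.07511514]), 'dq': array([ 5.46780903e-04, -4.54208598e-04,  1.31202929e-03, -9.45216770e-05,
       -3.95373089e-04, -7.37808915e-04, -3.13750104e-04]), 'joint_efforts': array([-2.25429089e-04, -6.67851448e+01,  9.84904021e-01, -3.14448452e+01,
       -6.04968402e-02,  4.29510023e-02,  2.35551943e-04]), 'position': array([ 0.16576214, -0.60210042,  0.23693842]), 'ee_rot': array([-3.11175480e+00, -4.20566328e-01,  6.04632413e-04]), 'force': array([ 0.09478912, -0.5673533 , -0.58592652]), 'ft_torque': array([0.009722  , 0.01303022, 0.01611508]), 'width': 0.9989190447185533} 0.011
scene {'mtx': array([[371.72724869,   0.        , 315.977422  ],
       [  0.        , 371.72724869, 203.71955854],
       [  0.        ,   0.        ,   1.        ]]), 'k1': 0.018548804488871244, 'T': array([[-0.46707937,  0.5878346 , -0.66052051,  1.19539553],
       [ 0.8839646 ,  0.29264001, -0.36464833,  0.39427991],
       [-0.02105817, -0.75419646, -0.65631109,  0.67670053],
       [ 0
[... 345 characters left out ...]
6, -0.01940728,  0.04622622],
       [ 0.01630913, -0.13966669, -0.99006425,  1.10022934],
       [ 0.        ,  0.        ,  0.        ,  1.        ]])}
{'mtx': array([[339.10916433,   0.        , 322.97181144],
       [  0.        , 339.10916433, 193.68907552],
       [  0.        ,   0.        ,   1.        ]]), 'k1': -0.06261405639953559, 'T_tool_cam': array([[ 5.36792032e-04, -9.51879015e-01, -3.06473575e-01,
         8.27955810e-02],
       [ 9.99999837e-01,  4.51841376e-04,  3.48133184e-04,
         9.26754704e-04],
       [-1.92903230e-04, -3.06473712e-01,  9.51879103e-01,
        -1.46414368e-01],
       [ 0.00000000e+00,  0.00000000e+00,  0.00000000e+00,
         1.00000000e+00]])}
```

View pics/top0.png

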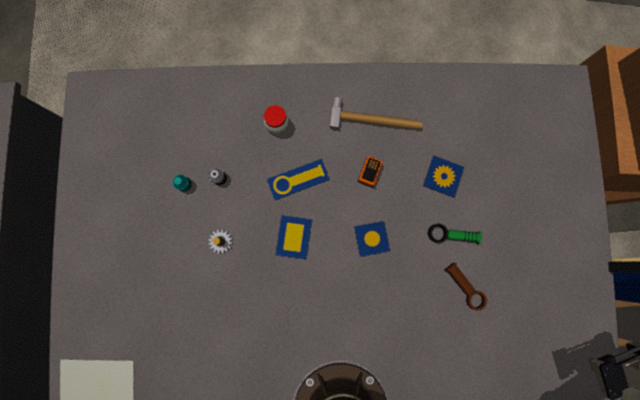

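View pics/scene0.png

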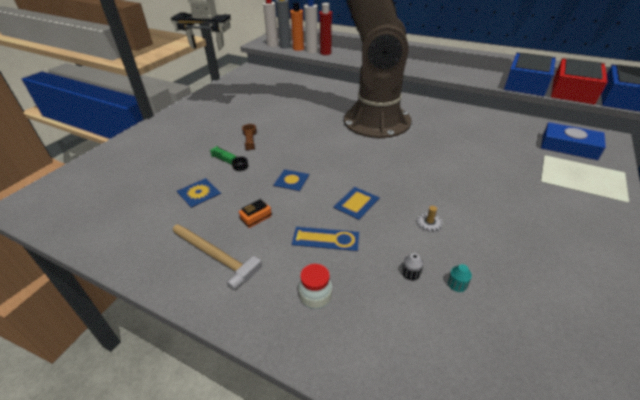

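Top view: the ring-handle pad is at (298,180), the battery pad at (293,237), the chuck pad at (372,238) and the gear pad at (444,176). The battery is at (371,170), the gear at (220,241), the chuck at (218,176; turquoise decoy at 181,183), and the handle at (455,236; brown decoy at 465,287). The jar and hammer are at the back. The scene view agrees.

```bash
cat > h.py <<'E'
from cell import arm
import cv2,numpy as np
from scipy.spatial.transform import Rotation as R
def cam(name):
    p=arm.camera_params(name)
    if name=="wrist":
        s=arm.observe(); T=np.eye(4); T[:3,:3]=R.from_rotvec(s["ee_rot"]).as_matrix(); T[:3,3]=s["position"]
        p["T"]=T@p["T_tool_cam"]
    return p
def pts(p,uv,z):
    uv=np.asarray(uv,float).reshape(-1,1,2)
    n=cv2.undistortPoints(uv,p["mtx"],np.array([p["k1"],0,0,0.]))[:,0]
    d=np.c_[n,np.ones(len(n))]@p["T"][:3,:3].T; o=p["T"][:3,3]
    return o[:2]+d[:,:2]*((z-o[2])/d[:,2])[:,None]
def mask(im,lo,hi,box=None):
    m=cv2.inRange(cv2.cvtColor(im,cv2.COLOR_BGR2HSV),np.array(lo),np.array(hi))
    if box:
        k=np.zeros_like(m); x0,y0,x1,y1=box; k[y0:y1,x0:x1]=255; m&=k
    return m
def blobs(m,amin=30):
    c,_=cv2.findContours(m,cv2.RETR_EXTERNAL,cv2.CHAIN_APPROX_NONE)
    return sorted([k for k in c if cv2.contourArea(k)>amin],key=cv2.contourArea,reverse=True)
def rect(p,c,z):
    """min-area rectangle of contour in world plane: centre mm, long, short mm, yaw of long side deg"""
    w=(pts(p,c.reshape(-1,2),z)*1000).astype(np.float32)
    (cx,cy),(a,b),t=cv2.minAreaRect(w)
    if a<b: a,b,t=b,a,t+90
    M=cv2.moments(w.reshape(-1,1,2))
    return [round(float(v),1) for v in (cx,cy,a,b,(t+90)%180-90,M["m10"]/M["m00"],M["m01"]/M["m00"])]
BLUE=((100,120,50),(125,255,255)); YEL=((18,130,110),(32,255,255)); OR=((3,150,110),(16,255,255)); GRN=((45,120,60),(80,255,255))
def axes():
    s=arm.observe(); M=R.from_rotvec(s["ee_rot"]).as_matrix(); return s["position"],M
def go(xyz,yaw):
    """shift/turn in tool units to TCP at xyz (m), pointing down, tool x at yaw (deg) modulo half turn"""
    q,M=axes(); G=np.array([[np.cos(a:=np.radians(yaw)),np.sin(a),0],[np.sin(a),-np.cos(a),0],[0,0,-1]])
    b=[R.from_matrix(M.T@(G@np.diag([s,s,1]))).as_rotvec() for s in (1,-1)]
    print("xyz",np.round(M.T@(np.array(xyz)-q)/.06,2),"twist",*[np.round(np.degrees(v)/10,2) for v in b])
E
python3 - <<'E'
from h import *
for n in ("top","scene"):
    im=cv2.imread(f"pics/{n}0.png"); p=cam(n); print(n)
    for nm,c,z in (("blue",BLUE,.005),("yel",YEL,.005),("or",OR,.034),("grn",GRN,.015)):
        for k in blobs(mask(im,*c,(150,100,520,330)),40): 
            print(nm,cv2.boundingRect(k),rect(p,k,z))
E
```

```text
top
blue (267, 159, 62, 41) [621.7, 102.5, 161.5, 63.5, -70.2, 621.5, 102.7]
blue (276, 216, 36, 43) [461.4, 117.0, 108.0, 83.4, -9.2, 461.5, 117.0]
blue (424, 156, 40, 41) [621.9, -307.5, 93.0, 92.6, 67.8, 622.0, -307.6]
blue (355, 221, 35, 35) [452.1, -97.0, 83.1, 82.7, 9.1, 452.4, -97.2]
yel (274, 165, 50, 29) [618.8, 101.4, 143.2, 50.1, -74.7, 619.6, 110.1]
yel (284, 223, 20, 29) [461.2, 117.1, 73.8, 45.6, -9.1, 461.2, 117.0]
yel (433, 165, 22, 22) [623.3, -308.1, 60.1, 59.7, -79.5, 622.3, -308.4]
yel (365, 231, 15, 15) [453.1, -98.1, 38.7, 38.2, 88.6, 452.7, -97.6]
or (359, 156, 24, 29) [636.8, -96.5, 73.4, 46.1, -22.7, 632.3, -88.9]
grn (448, 230, 34, 13) [454.1, -352.7, 92.8, 27.8, 81.1, 453.2, -351.2]
scene
blue (335, 188, 43, 31) [464.0, 117.4, 106.0, 79.6, -8.8, 463.8, 117.6]
blue (275, 170, 33, 20) [454.7, -96.7, 80.2, 79.4, 8.8, 454.7, -96.5]
blue (178, 179, 41, 28) [624.3, -307.1, 90.9, 89.5, 67.8, 629.3, -302.7]
blue (292, 227, 48, 22) [630.9, 82.5, 116.1, 60.3, -70.1, 638.6, 81.6]
blue (338, 235, 12, 8) [605.0, 143.6, 27.4, 23.9, -63.3, 605.8, 144.5]
blue (347, 232, 11, 18) [600.2, 169.6, 62.5, 21.3, 12.0, 602.7, 172.3]
yel (297, 231, 57, 16) [623.3, 101.4, 139.7, 42.8, -71.3, 627.7, 86.4]
yel (344, 193, 25, 18) [461.1, 116.7, 70.7, 41.1, -8.9, 460.9, 116.7]
yel (189, 186, 19, 12) [623.6, -309.8, 52.4, 50.3, -63.6, 622.4, -309.9]
yel (285, 175, 13, 8) [450.9, -99.7, 36.4, 34.6, -63.7, 451.9, -98.8]
or (240, 206, 31, 18) [656.0, -81.9, 76.3, 54.6, -49.6, 655.8, -81.3]
grn (211, 147, 24, 16) [450.9, -357.0, 104.9, 39.1, 79.1, 449.7, -358.0]
```

Pad sizes and yaws match what's given: the battery pad is at (461,117), the gear pad at (622,-308), the chuck pad at (452,-97) and the handle pad at (621.6,102.6), with the ring towards yaw 109.9°. I'll start with the handle.

```bash
python3 -c "
from h import *
go([.45,-.328,.2],81)"
```

```text
xyz [ 5.78 -3.15  0.62] twist [-0.01 -0.   -6.56] [-0.000e+00  1.000e-02  1.144e+01]
```

Call:
jog_arm --moves '[{"xyz":[5.78,-3.15,0.6],"twist":[0,0,-6.56],"grip":-1},{"xyz":[5.78,-3.15,0.6],"twist":[0,0,-6.56],"grip":-1},{"xyz":[5.78,-3.15,0.6],"twist":[0,0,-6.56],"grip":-1},{"xyz":[5.78,-3.15,0.6],"twist":[0,0,-6.56],"grip":-1},{"xyz":[5.78,-3.15,0.6],"twist":[0,0,-6.56],"grip":-1}]'

```text
clock: 0.72
position: [0.3909, -0.3849, 0.2091]
ee_rot: [2.582, 1.79, -0.0]
force: [0.6, -0.4, 0.1]
width: 0.997
```

```bash
python3 -c "
from h import *
print(arm.observe()['joints'],axes()[0])
go([.45,-.328,.2],81)"
```

```text
[ 0.89260782  0.35770632 -0.28018606  1.78079653  0.11411302  1.01886195
  0.21071319] [ 0.39090614 -0.38487516  0.20913369]
xyz [1.23 0.59 0.15] twist [-0.    0.   -1.15] [ 0.    0.   16.85]
```

Call:
jog_arm --moves '[{"xyz":[1.23,0.59,0.15],"twist":[0,0,-1.15],"grip":-1},{"xyz":[1.23,0.59,0.15],"twist":[0,0,-1.15],"grip":-1},{"xyz":[1.23,0.59,0.15],"twist":[0,0,-1.15],"grip":-1},{"xyz":[1.23,0.59,0.15],"twist":[0,0,-1.15],"grip":-1}]'

```text
clock: 1.23
position: [0.4478, -0.3319, 0.2002]
ee_rot: [-2.399, -2.028, 0.002]
force: [-0.2, -0.1, -0.6]
width: 1.002
```

```bash
cat >> h.py <<'E'
def snap(f,name="wrist"):
    p=cam(name); im=arm.get_image(name); cv2.imwrite(f"pics/{f}.png",im); return p,im
E
python3 - <<'E'
from h import *
p,im=snap("w1"); print(axes()[0])
for k in blobs(mask(im,*GRN),100): print(cv2.boundingRect(k),rect(p,k,.015),rect(p,k,.03))
for k in blobs(mask(im,(0,0,0),(179,255,45)),300): print("blk",cv2.boundingRect(k),rect(p,k,.024))
E
```

```text
[ 0.44771395 -0.33202009  0.20030385]
(317, 143, 26, 49) [454.5, -330.1, 49.3, 24.9, 81.4, 454.7, -330.4] [454.8, -326.6, 47.1, 23.7, 81.4, 455.0, -326.8]
(316, 221, 32, 14) [446.0, -394.9, 33.1, 15.0, -9.5, 445.4, -395.1] [446.8, -388.3, 31.6, 14.3, -9.5, 446.2, -388.5]
(319, 193, 24, 9) [450.4, -360.9, 23.7, 8.7, -9.5, 450.5, -360.5] [450.9, -356.0, 22.7, 8.3, -9.5, 451.0, -355.5]
(319, 203, 24, 8) [448.8, -371.2, 24.0, 7.7, -9.5, 448.8, -371.1] [449.3, -365.8, 22.9, 7.4, -9.5, 449.4, -365.6]
(319, 212, 25, 8) [447.6, -381.2, 25.2, 7.9, -9.5, 447.4, -381.1] [448.3, -375.3, 24.0, 7.5, -9.5, 448.0, -375.2]
blk (0, 255, 640, 142) [412.1, -522.6, 851.2, 198.1, -10.3, 346.9, -554.8]
blk (470, 255, 154, 92) [683.6, -525.3, 184.5, 122.6, -8.2, 683.5, -521.1]
blk (410, 237, 47, 51) [537.0, -458.1, 81.6, 33.9, -60.7, 538.5, -455.6]
blk (195, 237, 42, 51) [323.6, -420.8, 78.2, 30.9, 44.9, 321.1, -419.0]
```

View pics/w1.png

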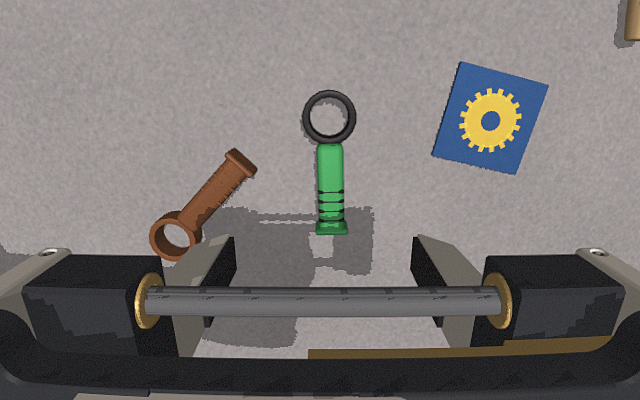

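Wrist view: green handle with its ring at pixel (329,117), bar below it down to (331,232); the brown decoy is left at (205,205), clear of the jaws' line at the bar's middle.

Run:
```python
from h import *
p=cam("wrist")
r=pts(p,[[329,117]],.022)[0]*1000; f=pts(p,[[331,231]],.03)[0]*1000
print(r,f, "yaw",np.degrees(np.arctan2(*(r-f)[::-1])),np.linalg.norm(r-f))
for y in (80.5,81): c=r-46*np.array([np.cos(np.radians(y)),np.sin(np.radians(y))]); print(c)
go([c[0]/1000,c[1]/1000,.022],80.8)
```

```text
[ 461.86619894 -280.28743034] [ 445.52941401 -392.21782669] yaw 81.6960373827477 113.11633024579184
[ 454.27400907 -325.65656801]
[ 454.67021355 -325.72109401]
xyz [0.13 0.1  2.97] twist [-0.    0.01 -0.04] [1.000e-02 1.000e-02 1.796e+01]
```

Call:
jog_arm --moves '[{"xyz":[0.13,0.1,1.0],"grip":-0.4},{"xyz":[0.13,0.1,2.0],"grip":-0.4},{"xyz":[0.13,0.1,2.6],"grip":-0.4},{"xyz":[0.13,0.1,3.06],"grip":-0.4},{"xyz":[0.13,0.1,3.06],"grip":-0.4}]' --force 25

```text
invalid input at $.moves[0]: expected keys twist, xyz, grip
```

Call:
jog_arm --moves '[{"xyz":[0,0,0],"grip":1},{"xyz":[0,0,0],"grip":1},{"xyz":[0,0,0],"grip":1},{"xyz":[0,0,0],"grip":1},{"xyz":[0,0,-0.3],"grip":1}]' --force 25

```text
invalid input at $.moves[0]: expected keys twist, xyz, grip
```

Run:
```python
from h import *
print(axes()[0],arm.observe()["width"])
go([.6216,.1026,.1],109.8)
```

```text
[ 0.44771395 -0.33202009  0.20030385] 0.9961668477234038
xyz [7.63 1.65 1.66] twist [-0.01  0.   -2.94] [1.000e-02 1.000e-02 1.506e+01]
```

Call:
jog_arm --moves '[{"xyz":[0.13,0.1,1.0],"twist":[0,0,0],"grip":-0.4},{"xyz":[0.13,0.1,2.0],"twist":[0,0,0],"grip":-0.4},{"xyz":[0.13,0.1,2.6],"twist":[0,0,0],"grip":-0.4},{"xyz":[0.13,0.1,3.06],"twist":[0,0,0],"grip":-0.4},{"xyz":[0.13,0.1,3.06],"twist":[0,0,0],"grip":-0.4}]' --force 25

```text
clock: 1.9
position: [0.4541, -0.3242, 0.0151]
ee_rot: [-2.396, -2.027, 0.003]
force: [-0.2, 0.8, 1.2]
width: 0.7
```

Call:
jog_arm --moves '[{"xyz":[0,0,0],"twist":[0,0,0],"grip":1},{"xyz":[0,0,0],"twist":[0,0,0],"grip":1},{"xyz":[0,0,0],"twist":[0,0,0],"grip":1},{"xyz":[0,0,0],"twist":[0,0,0],"grip":1},{"xyz":[0,0,-0.3],"twist":[0,0,0],"grip":1}]' --force 25

```text
clock: 2.52
position: [0.4554, -0.3228, 0.0344]
ee_rot: [-2.394, -2.031, 0.001]
force: [0.0, -0.7, -2.3]
width: 0.281
```

Run:
```python
from h import *
print(axes()[0],arm.observe()["width"])
go([.6216,.1026,.1],109.8)
```

```text
[ 0.45543846 -0.322818    0.03442129] 0.28126529421265856
xyz [ 7.45  1.57 -1.09] twist [-0.01 -0.01 -2.92] [-1.000e-02  2.000e-02  1.508e+01]
```

Call:
jog_arm --moves '[{"xyz":[0.2,0,-1.0],"twist":[0,0,0],"grip":1},{"xyz":[1.2,0.2,-1.1],"twist":[0,0,-0.7],"grip":1},{"xyz":[2.1,0.5,-1.1],"twist":[0,0,-1.4],"grip":1},{"xyz":[3.0,0.8,-1.1],"twist":[0,0,-2.1],"grip":1},{"xyz":[3.9,1.1,-1.1],"twist":[0,0,-2.9],"grip":1}]'

```text
clock: 3.15
position: [0.5604, -0.1018, 0.1021]
ee_rot: [1.805, 2.57, -0.0]
force: [0.4, 0.5, -1.9]
width: 0.281
```

Run:
```python
from h import *
print(axes()[0],arm.observe()["width"])
go([.6206,.1053,.1],109.8)
```

```text
[ 0.56043757 -0.10184638  0.10206837] 0.2806144679177587
xyz [2.91 2.12 0.03] twist [0.   0.01 0.  ] [-1.0e-02  0.0e+00 -1.8e+01]
```

Call:
jog_arm --moves '[{"xyz":[0.8,0.6,0],"twist":[0,0,0],"grip":1},{"xyz":[1.6,1.2,0],"twist":[0,0,0],"grip":1},{"xyz":[2.4,1.8,0],"twist":[0,0,0],"grip":1},{"xyz":[2.9,2.12,0],"twist":[0,0,0],"grip":1},{"xyz":[2.9,2.12,0],"twist":[0,0,0],"grip":1}]'

```text
clock: 3.78
position: [0.6211, 0.1082, 0.102]
ee_rot: [-1.803, -2.572, -0.004]
force: [-0.2, 0.0, -2.7]
width: 0.281
```

Run:
```python
from h import *
print(axes()[0],arm.observe()["width"])
go([.6206,.1053,.022],109.8)
p,im=snap("w2")
for k in blobs(mask(im,*BLUE),800): print(cv2.boundingRect(k),rect(p,k,.005))
```

```text
[0.62107439 0.10821239 0.1019703 ] 0.2814201674234702
xyz [-0.05 -0.03  1.33] twist [ 0.01 -0.01  0.01] [ 2.000e-02  1.000e-02 -1.799e+01]
(37, 27, 174, 174) [461.4, 115.6, 110.0, 84.7, -9.1, 461.3, 115.6]
(275, 98, 91, 42) [598.3, 163.7, 63.0, 28.6, 20.0, 596.2, 168.8]
(295, 135, 51, 39) [606.9, 139.7, 36.3, 28.0, 20.0, 607.0, 140.2]
(89, 313, 33, 42) [482.7, -80.1, 45.4, 29.2, -70.4, 480.6, -79.4]
```

View pics/w2.png

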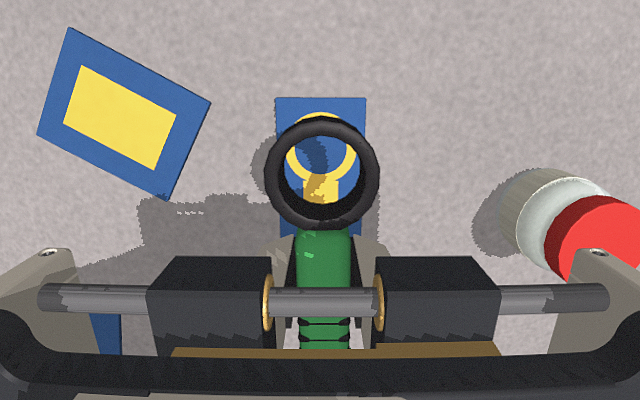

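Wrist view: the handle is held over its pad with the ring over the silhouette ring (321,150); the red-capped jar is at right (590,235), so I'll check its clearance before lowering.

Run:
```python
from h import *
im=cv2.imread("pics/top0.png"); p=cam("top")
k=blobs(mask(im,(0,150,80),(5,255,255),(250,90,310,150)))[0]; print(rect(p,k,.075))
c=pts(p,[cv2.minEnclosingCircle(k)[0]],.075)[0]
q,M=axes(); print(c,M[:2,:2].T@(c-q[:2]))
pw=cam("wrist"); im=cv2.imread("pics/w2.png")
for col in((239,172),): pass
```

```text
[782.4, 159.3, 59.0, 56.3, -0.3, 782.5, 159.4]
[0.78240897 0.15939355] [-0.00359605  0.17030099]
```

Call:
jog_arm --moves '[{"xyz":[-0.05,-0.03,0.7],"twist":[0,0,0],"grip":1},{"xyz":[-0.05,-0.03,1.1],"twist":[0,0,0],"grip":1},{"xyz":[-0.05,-0.03,1.35],"twist":[0,0,0],"grip":1},{"xyz":[-0.05,-0.03,1.35],"twist":[0,0,0],"grip":1},{"xyz":[-0.05,-0.03,1.35],"twist":[0,0,0],"grip":1}]'

```text
clock: 4.45
position: [0.6208, 0.099, 0.0204]
ee_rot: [1.812, 2.566, 0.0]
force: [-0.1, -0.8, -2.5]
width: 0.283
```

Call:
jog_arm --moves '[{"xyz":[0,0,0],"twist":[0,0,0],"grip":-0.2},{"xyz":[0,0,0],"twist":[0,0,0],"grip":-0.2},{"xyz":[0,0,0],"twist":[0,0,0],"grip":-0.2},{"xyz":[0,0,-0.8],"twist":[0,0,0],"grip":-0.2},{"xyz":[0,0,-1.8],"twist":[0,0,0],"grip":-0.2}]'

```text
clock: 5.08
position: [0.6195, 0.0996, 0.1278]
ee_rot: [-1.809, -2.566, 0.003]
force: [1.4, 0.1, 0.2]
width: 0.6
```

Run:
```python
from h import *
im=cv2.imread("pics/top0.png"); p=cam("top")
c=pts(p,[[218,176]],.04)[0]; g=pts(p,[[220,241]],.03)[0]; print(c,g)
p,im=snap("w3"); print(axes()[0])
for k in blobs(mask(im,*GRN),300): print(cv2.boundingRect(k),rect(p,k,.035))
go([.60,.20,.2],90)
```

```text
[0.6276525  0.31666756] [0.4529086  0.31149548]
[0.62367552 0.10149403 0.13714668]
(308, 175, 34, 61) [621.2, 95.9, 48.0, 24.6, -69.5, 621.2, 95.8]
(306, 260, 40, 27) [641.3, 42.0, 31.7, 23.9, 19.8, 641.3, 41.2]
xyz [ 1.68  0.19 -1.05] twist [ 0.05 -0.01  1.96] [ 1.000e-02  7.000e-02 -1.604e+01]
```

View pics/w3.png

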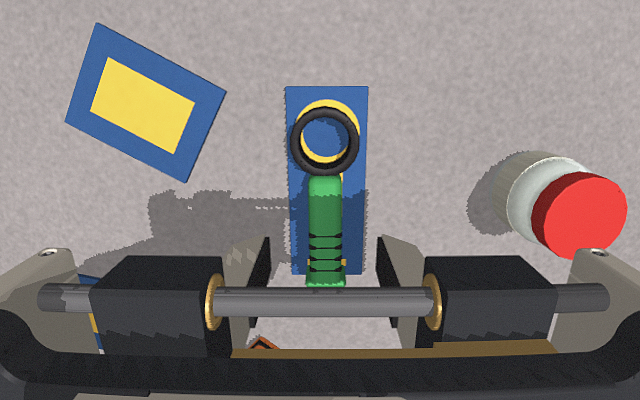

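Wrist view: the handle is released on its pad, but its ring (325,141) sits lower than the yellow ring, i.e. about 8 mm back along the pad. I'll let the arm settle and measure properly.

Call:
jog_arm --moves '[{"xyz":[0,0,-0.5],"twist":[0,0,0],"grip":-0.2},{"xyz":[0,0,-0.5],"twist":[0,0,0],"grip":-0.2},{"xyz":[0,0,-0.5],"twist":[0,0,0],"grip":-0.2},{"xyz":[0,0,-0.5],"twist":[0,0,0],"grip":-0.2},{"xyz":[0,0,-0.5],"twist":[0,0,0],"grip":-0.2}]'

```text
clock: 5.75
position: [0.6201, 0.0998, 0.1568]
ee_rot: [-1.81, -2.567, 0.002]
force: [1.1, 0.6, -0.1]
width: 0.6
```

```bash
cat >> h.py <<'E'
def ring(p,im,box,z):
    """handle ring: dark blob -> enclosing circle centre"""
    m=mask(im,(0,0,0),(179,255,60),box); k=blobs(m)[0]; c,r=cv2.minEnclosingCircle(k)
    print("ring px",np.round(c,1),round(r,1),cv2.boundingRect(k)); return pts(p,[c],z)[0]*1000
E
python3 - <<'E'
from h import *
for i in range(3): print(axes()[0], arm.observe()['dq'].round(3).tolist()); arm.get_image("wrist")
p,im=snap("w4")
for k in blobs(mask(im,*GRN),300): print(cv2.boundingRect(k),rect(p,k,.035))
for k in blobs(mask(im,*BLUE),800): print(cv2.boundingRect(k),rect(p,k,.005))
print(ring(p,im,(280,80,390,190),.028))
p,im=snap("t4","top")
for k in blobs(mask(im,*GRN),30): print(cv2.boundingRect(k),rect(p,k,.035))
E
```

```text
[0.62006392 0.09975763 0.15682827] [0.001, -0.004, -0.003, -0.005, 0.002, 0.003, -0.001]
[0.62015902 0.09981616 0.15700326] [0.0, -0.002, -0.0, -0.003, 0.0, 0.002, 0.002]
[0.62025615 0.09981883 0.15715366] [-0.001, -0.002, -0.002, -0.003, -0.001, -0.0, 0.001]
(308, 166, 31, 55) [621.1, 95.9, 47.4, 24.8, -69.6, 621.1, 95.6]
(306, 251, 37, 18) [642.7, 38.0, 32.2, 17.0, 18.7, 642.6, 36.8]
(87, 29, 147, 145) [461.1, 115.3, 109.6, 84.5, -9.2, 461.1, 115.4]
(288, 86, 74, 173) [620.7, 100.9, 162.4, 63.0, -70.2, 622.8, 99.5]
(303, 114, 42, 36) [606.0, 141.2, 33.8, 31.7, 37.7, 605.7, 141.1]
ring px [322.4 135.9] 31.9 (292, 104, 62, 63)
[604.72461497 139.98882405]
```

View pics/w4.png

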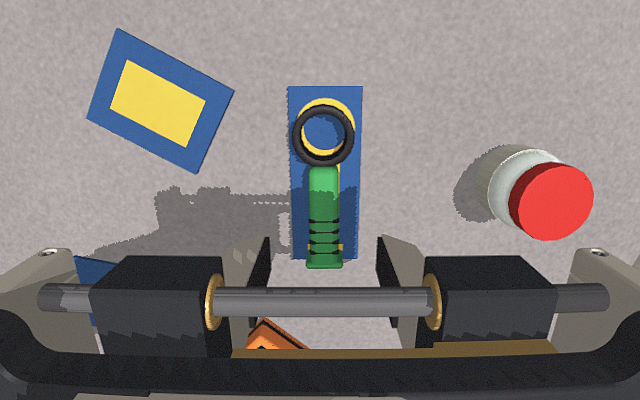

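The handle sits about 4–5 mm short along the pad by both ring and bar, with yaw within 0.6° — inside the 12 mm limits, so I leave it. The shift came from reading poses while still settling; from now on each approach ends with settling rows. Next the chuck.

```bash
python3 -c "
from h import *
go([.628,.29,.2],90)"
```

```text
xyz [ 2.94  1.18 -0.71] twist [-0.    0.    1.96] [ -0.    -0.   -16.04]
```

Call:
jog_arm --moves '[{"xyz":[0.8,0.3,-0.5],"twist":[0,0,0.6],"grip":-1},{"xyz":[1.7,0.7,-0.7],"twist":[0,0,1.2],"grip":-1},{"xyz":[2.5,1.0,-0.7],"twist":[0,0,1.7],"grip":-1},{"xyz":[2.94,1.18,-0.7],"twist":[0,0,1.96],"grip":-1},{"xyz":[2.94,1.18,-0.7],"twist":[0,0,1.96],"grip":-1}]'

```text
clock: 6.62
position: [0.6267, 0.2935, 0.1995]
ee_rot: [-2.215, -2.225, -0.001]
force: [0.3, -0.0, -0.3]
width: 0.997
```

Call:
jog_arm --moves '[{"xyz":[0,0,0],"twist":[0,0,0],"grip":-1},{"xyz":[0,0,0],"twist":[0,0,0],"grip":-1},{"xyz":[0,0,0],"twist":[0,0,0],"grip":-1},{"xyz":[0,0,0],"twist":[0,0,0],"grip":-1}]'

```text
clock: 7.12
position: [0.6282, 0.2891, 0.1998]
ee_rot: [2.222, 2.221, 0.0]
force: [0.1, 1.2, -0.5]
width: 1.003
```

Run:
```python
from h import *
print(axes()[0])
p,im=snap("w5")
c=pts(p,[[320,150]],.0)[0]; print(c)
```

```text
[0.62816477 0.28914185 0.19984249]
[0.62472602 0.30734594]
```

View pics/w5.png

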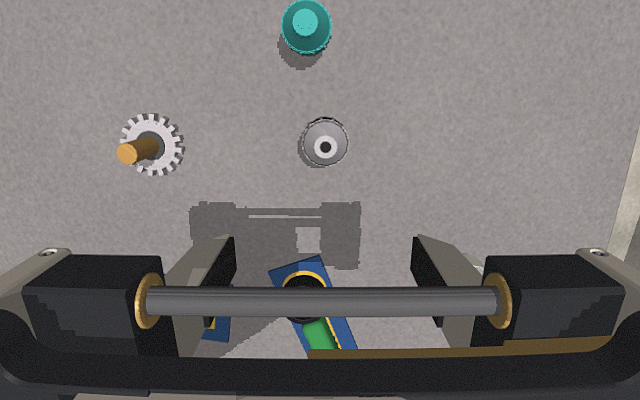

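Wrist view: chuck nose at (326,147), sleeve circle (324,142); turquoise decoy at (305,25); gear spindle tip at (126,153), disc centre about (153,145).

Run:
```python
from h import *
p=cam("wrist")
a=pts(p,[[326,147]],.058)[0];b=pts(p,[[324,142]],.04)[0];print(a,b)
print("gear",pts(p,[[126,153]],.055)[0],pts(p,[[153,145]],.010)[0])
im=cv2.imread("pics/w5.png")
k=blobs(mask(im,(10,60,60),(25,255,255),(100,120,200,180)))[0];print(cv2.boundingRect(k))
p2=cam("top"); t=cv2.imread("pics/top0.png")
print("top chuck",pts(p2,[[215,174]],.055)[0],pts(p2,[[220,178]],.04)[0])
c=(a+b)/2; go([c[0],c[1],.025],90)
```

```text
[0.63037823 0.32085903] [0.62869599 0.32226429]
gear [0.45268479 0.31581105] [0.45551409 0.3151859 ]
(116, 136, 43, 29)
top chuck [0.63024877 0.32100612] [0.62202421 0.31112836]
xyz [0.54 0.02 2.91] twist [ 0.  0. -0.] [ 0. -0. 18.]
```

Call:
jog_arm --moves '[{"xyz":[0.54,0.02,0.9],"twist":[0,0,0],"grip":-1},{"xyz":[0.54,0.02,1.8],"twist":[0,0,0],"grip":-1},{"xyz":[0.54,0.02,2.6],"twist":[0,0,0],"grip":-1},{"xyz":[0.54,0.02,3.0],"twist":[0,0,0],"grip":-1},{"xyz":[0.54,0.02,3.0],"twist":[0,0,0],"grip":-1}]' --force 25

```text
clock: 7.8
position: [0.6278, 0.3212, 0.0175]
ee_rot: [-2.22, -2.221, 0.006]
force: [-0.2, -0.3, 0.6]
width: 1.001
```

Call:
jog_arm --moves '[{"xyz":[0,0,0],"twist":[0,0,0],"grip":-1},{"xyz":[0,0,0],"twist":[0,0,0],"grip":1},{"xyz":[0,0,0],"twist":[0,0,0],"grip":1},{"xyz":[0,0,0],"twist":[0,0,0],"grip":1},{"xyz":[0,0,0],"twist":[0,0,0],"grip":1}]'

```text
clock: 8.43
position: [0.6292, 0.3222, 0.02]
ee_rot: [2.221, 2.221, 0.0]
force: [-0.6, 0.4, -0.2]
width: 0.613
```

Run:
```python
from h import *
print(axes()[0],arm.observe()["width"]*92)
go([.4523,-.0972,.1],90)
```

```text
[0.62924753 0.32221975 0.01997474] 56.38903169846161
xyz [-6.99 -2.95 -1.34] twist [ 0. -0.  0.] [  0.   0. -18.]
```

Call:
jog_arm --moves '[{"xyz":[0,0,0],"twist":[0,0,0],"grip":1},{"xyz":[0,0,0],"twist":[0,0,0],"grip":1},{"xyz":[0,0,0],"twist":[0,0,0],"grip":1},{"xyz":[0,0,-0.6],"twist":[0,0,0],"grip":1},{"xyz":[0,0,-1.4],"twist":[0,0,0],"grip":1}]'

```text
clock: 9.05
position: [0.6277, 0.3212, 0.1024]
ee_rot: [-2.22, -2.221, 0.007]
force: [0.4, -0.1, -2.9]
width: 0.452
```

Call:
jog_arm --moves '[{"xyz":[-0.9,-0.4,0],"twist":[0,0,0],"grip":1},{"xyz":[-1.8,-0.8,0],"twist":[0,0,0],"grip":1},{"xyz":[-2.7,-1.15,0],"twist":[0,0,0],"grip":1},{"xyz":[-3.4,-1.45,0],"twist":[0,0,0],"grip":1},{"xyz":[-3.9,-1.65,0],"twist":[0,0,0],"grip":1}]'

```text
clock: 9.68
position: [0.5286, 0.0855, 0.1033]
ee_rot: [-2.223, -2.22, 0.003]
force: [0.5, 0.6, -3.9]
width: 0.452
```

Call:
jog_arm --moves '[{"xyz":[-0.8,-0.35,0],"twist":[0,0,0],"grip":1},{"xyz":[-1.7,-0.7,0],"twist":[0,0,0],"grip":1},{"xyz":[-2.5,-1.05,0],"twist":[0,0,0],"grip":1},{"xyz":[-3.09,-1.3,0],"twist":[0,0,0],"grip":1},{"xyz":[-3.09,-1.3,0],"twist":[0,0,0],"grip":1}]'

```text
clock: 10.3
position: [0.45, -0.1005, 0.1033]
ee_rot: [-2.227, -2.215, 0.004]
force: [0.7, 1.2, -3.3]
width: 0.452
```

Call:
jog_arm --moves '[{"xyz":[0,0,0],"twist":[0,0,0],"grip":1},{"xyz":[0,0,0],"twist":[0,0,0],"grip":1},{"xyz":[0,0,0],"twist":[0,0,0],"grip":1}]'

```text
clock: 10.68
position: [0.4526, -0.0962, 0.1037]
ee_rot: [-2.219, -2.224, -0.0]
force: [-0.1, -0.3, -3.6]
width: 0.451
```

Run:
```python
from h import *
print(axes()[0],arm.observe()["width"]*92)
go([.4523,-.0972,.026],90)
p,im=snap("w6")
```

```text
[ 0.45257062 -0.09624928  0.10371973] 41.52751798899506
xyz [-0.02 -0.    1.3 ] twist [ 0.   -0.    0.01] [  0.     0.   -17.99]
```

View pics/w6.png

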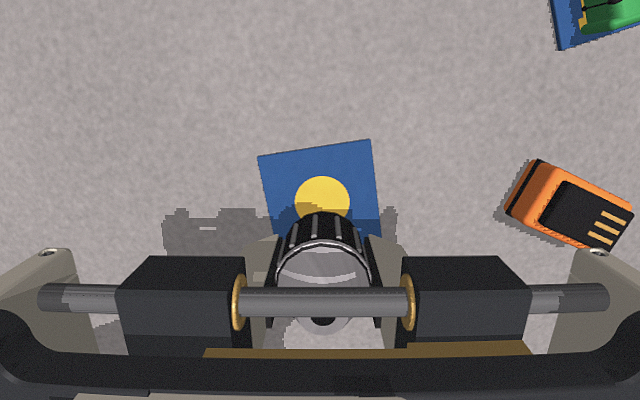

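Wrist view: the chuck is held upright at (322,275) over its yellow disc (322,200); the battery is visible at right (575,205). Lowering.

Call:
jog_arm --moves '[{"xyz":[0,0,0.7],"twist":[0,0,0],"grip":1},{"xyz":[0,0,1.1],"twist":[0,0,0],"grip":1},{"xyz":[0,0,1.3],"twist":[0,0,0],"grip":1},{"xyz":[0,0,1.3],"twist":[0,0,0],"grip":1},{"xyz":[0,0,1.3],"twist":[0,0,0],"grip":1}]'

```text
clock: 11.35
position: [0.4529, -0.0971, 0.0264]
ee_rot: [2.22, 2.221, 0.001]
force: [1.1, -0.1, -3.6]
width: 0.45
```

Call:
jog_arm --moves '[{"xyz":[0,0,0],"twist":[0,0,0],"grip":1},{"xyz":[0,0,0],"twist":[0,0,0],"grip":-0.4},{"xyz":[0,0,0],"twist":[0,0,0],"grip":-0.4},{"xyz":[0,0,0],"twist":[0,0,0],"grip":-0.4},{"xyz":[0,0,0],"twist":[0,0,0],"grip":-0.4}]'

```text
clock: 11.98
position: [0.4523, -0.0973, 0.0258]
ee_rot: [2.221, 2.222, 0.0]
force: [-0.5, -0.5, -0.8]
width: 0.697
```

Call:
jog_arm --moves '[{"xyz":[0,0,-0.7],"twist":[0,0,0],"grip":-0.4},{"xyz":[0,0,-1.6],"twist":[0,0,0],"grip":-0.4},{"xyz":[0,0,-2.5],"twist":[0,0,0],"grip":-0.4},{"xyz":[0,0,-2.9],"twist":[0,0,0],"grip":-0.4},{"xyz":[0,0,-2.9],"twist":[0,0,0],"grip":-1}]'

```text
clock: 12.6
position: [0.4534, -0.0974, 0.2015]
ee_rot: [2.219, 2.219, 0.003]
force: [0.1, -1.1, -1.3]
width: 0.766
```

Run:
```python
from h import *
print(axes()[0],arm.observe()["width"])
go([.62,-.095,.2],157.3)
```

```text
[ 0.45335882 -0.09743156  0.20154281] 0.7655448882719597
xyz [0.04 2.78 0.04] twist [ 0.02  0.02 -6.73] [ 0.02 -0.02 11.27]
```

Call:
jog_arm --moves '[{"xyz":[0,0.7,0],"twist":[0,0,-1.0],"grip":-1},{"xyz":[0,1.4,0],"twist":[0,0,-2.0],"grip":-1},{"xyz":[0,2.1,0],"twist":[0,0,-3.0],"grip":-1},{"xyz":[0,2.6,0],"twist":[0,0,-4.0],"grip":-1},{"xyz":[0,2.78,0],"twist":[0,0,-4.73],"grip":-1}]'

```text
clock: 13.22
position: [0.6199, -0.0969, 0.1973]
ee_rot: [-1.135, -2.927, -0.0]
force: [0.4, 0.3, -0.3]
width: 1.001
```

Call:
jog_arm --moves '[{"xyz":[0,0,0],"twist":[0,0,-1.0],"grip":-1},{"xyz":[0,0,0],"twist":[0,0,-2.0],"grip":-1},{"xyz":[0,0,0],"twist":[0,0,-2.0],"grip":-1},{"xyz":[0,0,0],"twist":[0,0,-2.0],"grip":-1},{"xyz":[0,0,0],"twist":[0,0,-2.0],"grip":-1}]'

```text
clock: 13.85
position: [0.6189, -0.0972, 0.1995]
ee_rot: [-0.621, -3.079, 0.0]
force: [0.8, -0.5, -0.2]
width: 0.997
```

Call:
jog_arm --moves '[{"xyz":[0,0,0],"twist":[0,0,0],"grip":-1},{"xyz":[0,0,0],"twist":[0,0,0],"grip":-1}]'

```text
clock: 14.1
position: [0.6191, -0.0972, 0.1999]
ee_rot: [0.619, 3.08, -0.0]
force: [0.1, 0.6, 0.3]
width: 0.998
```

Run:
```python
from h import *
print(axes()[0])
p,im=snap("w7")
for k in blobs(mask(im,*OR),300): print("or",cv2.boundingRect(k),rect(p,k,.034),rect(p,k,.02))
for k in blobs(mask(im,*BLUE),300): print("bl",cv2.boundingRect(k),rect(p,k,.005))
```

```text
[ 0.61907378 -0.09715439  0.19985578]
or (306, 152, 47, 75) [633.4, -98.3, 74.6, 44.7, -22.7, 633.5, -98.3] [637.5, -99.7, 78.0, 46.7, -22.7, 637.6, -99.8]
bl (194, 0, 121, 72) [456.1, -99.0, 84.1, 75.6, -81.2, 472.5, -104.7]
bl (425, 14, 152, 159) [619.9, 99.5, 163.0, 63.9, -70.1, 615.6, 84.1]
bl (103, 202, 90, 73) [618.2, -308.1, 94.9, 88.7, 68.2, 601.1, -300.8]
bl (537, 47, 24, 38) [607.2, 145.4, 29.0, 28.7, 25.5, 607.1, 145.4]
```

View pics/w7.png

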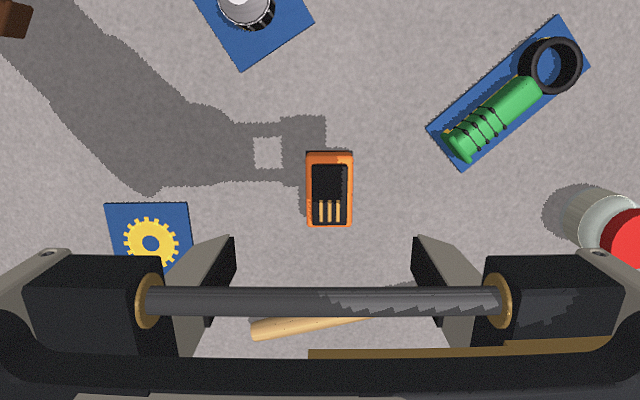

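Wrist view: battery at (330,190), 74.6×44.7 mm at z=34 mm, yaw -22.7°; hammer handle lies well behind (300,325).

```bash
python3 -c "
from h import *
go([.634,-.0984,.019],157.3)"
```

```text
xyz [-0.24  0.08  3.01] twist [-0.  0. -0.] [ 0.  0. 18.]
```

Call:
jog_arm --moves '[{"xyz":[-0.24,0.08,0.9],"twist":[0,0,0],"grip":-1},{"xyz":[-0.24,0.08,1.8],"twist":[0,0,0],"grip":-1},{"xyz":[-0.24,0.08,2.6],"twist":[0,0,0],"grip":-1},{"xyz":[-0.24,0.08,3.0],"twist":[0,0,0],"grip":-1},{"xyz":[-0.24,0.08,3.0],"twist":[0,0,0],"grip":-1}]' --force 30

```text
clock: 14.78
position: [0.6328, -0.0983, 0.0179]
ee_rot: [-0.617, -3.077, 0.001]
force: [0.2, -0.2, 0.9]
width: 0.999
```

Call:
jog_arm --moves '[{"xyz":[0,0,0],"twist":[0,0,0],"grip":-1},{"xyz":[0,0,0],"twist":[0,0,0],"grip":1},{"xyz":[0,0,0],"twist":[0,0,0],"grip":1},{"xyz":[0,0,0],"twist":[0,0,0],"grip":1},{"xyz":[0,0,0],"twist":[0,0,0],"grip":1}]'

```text
clock: 15.4
position: [0.6342, -0.0984, 0.02]
ee_rot: [0.618, 3.08, -0.0]
force: [-0.8, -0.3, -0.6]
width: 0.615
```

Call:
jog_arm --moves '[{"xyz":[0,0,0],"twist":[0,0,0],"grip":1},{"xyz":[0,0,0],"twist":[0,0,0],"grip":1},{"xyz":[0,0,0],"twist":[0,0,0],"grip":1}]'

```text
clock: 15.78
position: [0.6343, -0.0982, 0.0198]
ee_rot: [0.618, 3.08, 0.0]
force: [1.1, 0.6, 0.7]
width: 0.498
```

```bash
python3 -c "
from h import *
print(axes()[0],arm.observe()['width']*92)
go([.4614,.117,.1],170.9)"
```

```text
[ 0.63425814 -0.09817483  0.01979004] 45.82051631566418
xyz [ 4.04  2.2  -1.34] twist [ 0.    0.   -1.36] [ 0.   -0.   16.64]
```

Call:
jog_arm --moves '[{"xyz":[0,0,-0.6],"twist":[0,0,0],"grip":1},{"xyz":[0,0,-1.34],"twist":[0,0,0],"grip":1},{"xyz":[0.8,0.45,-1.34],"twist":[0,0,-0.4],"grip":1},{"xyz":[1.6,0.9,-1.34],"twist":[0,0,-0.9],"grip":1},{"xyz":[2.4,1.3,-1.34],"twist":[0,0,-1.36],"grip":1}]'

```text
clock: 16.4
position: [0.5299, 0.0303, 0.0999]
ee_rot: [-0.245, -3.132, 0.0]
force: [0.5, 0.4, -4.1]
width: 0.502
```

Call:
jog_arm --moves '[{"xyz":[0.8,0.2,0],"twist":[0,0,0],"grip":1},{"xyz":[1.3,0.4,0],"twist":[0,0,0],"grip":1},{"xyz":[1.3,0.4,0],"twist":[0,0,0],"grip":1},{"xyz":[1.3,0.4,0],"twist":[0,0,0],"grip":1},{"xyz":[1.3,0.4,0],"twist":[0,0,0],"grip":1}]'

```text
clock: 17.02
position: [0.459, 0.0647, 0.1001]
ee_rot: [0.251, 3.131, 0.0]
force: [-0.8, 0.1, -2.5]
width: 0.501
```

Call:
jog_arm --moves '[{"xyz":[0,0,0],"twist":[0,0,0],"grip":1},{"xyz":[0,0,0],"twist":[0,0,0],"grip":1}]'

```text
clock: 17.27
position: [0.4584, 0.065, 0.1]
ee_rot: [-0.25, -3.131, -0.0]
force: [-0.7, -0.2, -3.6]
width: 0.499
```

Run:
```python
from h import *
print(axes()[0],arm.observe()['width']*92)
go([.4614,.117,.0255],170.9)
```

```text
[0.45839951 0.06498622 0.10002788] 45.91181845059206
xyz [0.09 0.86 1.24] twist [ 0. -0. -0.] [-0. -0. 18.]
```

Call:
jog_arm --moves '[{"xyz":[0.09,0.5,0],"twist":[0,0,0],"grip":1},{"xyz":[0.09,0.86,0],"twist":[0,0,0],"grip":1},{"xyz":[0.09,0.86,0.6],"twist":[0,0,0],"grip":1},{"xyz":[0.09,0.86,1.0],"twist":[0,0,0],"grip":1},{"xyz":[0.09,0.86,1.0],"twist":[0,0,0],"grip":1}]'

```text
clock: 17.9
position: [0.4599, 0.1167, 0.0389]
ee_rot: [-0.248, -3.129, 0.002]
force: [0.1, 0.1, -2.8]
width: 0.499
```

Call:
jog_arm --moves '[{"xyz":[0,0,0.1],"twist":[0,0,0],"grip":1},{"xyz":[0,0,0.23],"twist":[0,0,0],"grip":1},{"xyz":[0,0,0.23],"twist":[0,0,0],"grip":1},{"xyz":[0,0,0.23],"twist":[0,0,0],"grip":1}]'

```text
clock: 18.4
position: [0.4612, 0.117, 0.0266]
ee_rot: [0.249, 3.131, 0.0]
force: [-0.4, 0.1, -3.5]
width: 0.499
```

Call:
jog_arm --moves '[{"xyz":[0,0,0],"twist":[0,0,0],"grip":-0.4},{"xyz":[0,0,0],"twist":[0,0,0],"grip":-0.4},{"xyz":[0,0,0],"twist":[0,0,0],"grip":-0.4},{"xyz":[0,0,0],"twist":[0,0,0],"grip":-0.4}]'

```text
clock: 18.9
position: [0.4611, 0.117, 0.0264]
ee_rot: [0.249, 3.132, 0.0]
force: [-0.6, -0.2, -0.4]
width: 0.701
```

Call:
jog_arm --moves '[{"xyz":[0,0,-0.7],"twist":[0,0,0],"grip":-0.4},{"xyz":[0,0,-1.6],"twist":[0,0,0],"grip":-0.4},{"xyz":[0,0,-2.5],"twist":[0,0,0],"grip":-0.4},{"xyz":[0,0,-2.9],"twist":[0,0,0],"grip":-0.4},{"xyz":[0,0,-2.9],"twist":[0,0,0],"grip":-0.4}]'

```text
clock: 19.52
position: [0.462, 0.1173, 0.202]
ee_rot: [0.249, 3.128, 0.001]
force: [-0.1, 0.1, -0.2]
width: 0.7
```

Run:
```python
from h import *
print(axes()[0],arm.observe()['width']*92)
go([.4537,.29,.2],110)
```

```text
[0.46202049 0.11733813 0.20203697] 64.43194850787208
xyz [0.59 2.82 0.03] twist [0.02 0.02 6.09] [ -0.02   0.02 -11.91]
```

Call:
jog_arm --moves '[{"xyz":[0.1,0.7,0],"twist":[0,0,1.0],"grip":-0.4},{"xyz":[0.3,1.4,0],"twist":[0,0,2.0],"grip":-0.4},{"xyz":[0.4,2.1,0],"twist":[0,0,3.0],"grip":-0.4},{"xyz":[0.5,2.7,0],"twist":[0,0,4.0],"grip":-0.4},{"xyz":[0.59,2.82,0],"twist":[0,0,5.0],"grip":-0.4}]'

```text
clock: 20.15
position: [0.4515, 0.2922, 0.1988]
ee_rot: [-1.551, -2.73, 0.001]
force: [-0.4, -0.4, 0.8]
width: 0.701
```

Call:
jog_arm --moves '[{"xyz":[0,0,0],"twist":[0,0,1.0],"grip":-0.4},{"xyz":[0,0,0],"twist":[0,0,1.0],"grip":-0.4},{"xyz":[0,0,0],"twist":[0,0,1.0],"grip":-0.4},{"xyz":[0,0,0],"twist":[0,0,1.0],"grip":-0.4},{"xyz":[0,0,0],"twist":[0,0,1.0],"grip":-0.4}]'

```text
clock: 20.78
position: [0.4529, 0.2894, 0.2002]
ee_rot: [-1.781, -2.588, 0.0]
force: [0.5, 0.9, -0.8]
width: 0.699
```

Run:
```python
from h import *
print(axes()[0])
p,im=snap("w8")
```

```text
[0.45289999 0.28941873 0.20024198]
```

View pics/w8.png

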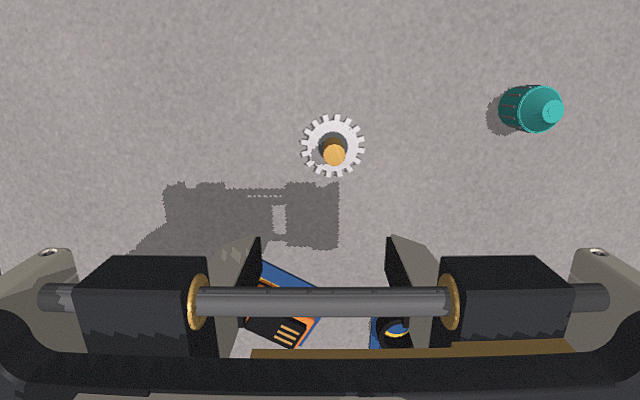

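Wrist view: gear disc centred at (333,145), spindle tip at (334,155), nothing near it.

Run:
```python
from h import *
p=cam("wrist")
a=pts(p,[[334,155]],.055)[0];b=pts(p,[[333,145]],.01)[0];print(a,b)
go([*a,.036],110)
```

```text
[0.45258953 0.31514216] [0.45247504 0.31635191]
xyz [0.4  0.15 2.74] twist [-0.    0.    0.09] [ -0.    -0.   -17.91]
```

Call:
jog_arm --moves '[{"xyz":[0.41,0.15,0.9],"twist":[0,0,0],"grip":-0.4},{"xyz":[0.41,0.15,1.8],"twist":[0,0,0],"grip":-0.4},{"xyz":[0.41,0.15,2.5],"twist":[0,0,0],"grip":-0.4},{"xyz":[0.41,0.15,2.74],"twist":[0,0,0],"grip":-0.4},{"xyz":[0.41,0.15,2.74],"twist":[0,0,0],"grip":-0.4}]' --force 30

```text
clock: 21.45
position: [0.4523, 0.3159, 0.0359]
ee_rot: [-1.781, -2.588, 0.001]
force: [-1.3, -0.6, 0.6]
width: 0.696
```

Call:
jog_arm --moves '[{"xyz":[0,0,0],"twist":[0,0,0],"grip":-0.4},{"xyz":[0,0,0],"twist":[0,0,0],"grip":1},{"xyz":[0,0,0],"twist":[0,0,0],"grip":1},{"xyz":[0,0,0],"twist":[0,0,0],"grip":1},{"xyz":[0,0,0],"twist":[0,0,0],"grip":1}]'

```text
clock: 22.08
position: [0.4525, 0.3159, 0.0361]
ee_rot: [1.781, 2.588, 0.0]
force: [-0.5, -0.1, 0.3]
width: 0.316
```

Call:
jog_arm --moves '[{"xyz":[0,0,0],"twist":[0,0,0],"grip":1},{"xyz":[0,0,0],"twist":[0,0,0],"grip":1},{"xyz":[0,0,0],"twist":[0,0,0],"grip":1}]'

```text
clock: 22.45
position: [0.4525, 0.3159, 0.036]
ee_rot: [1.781, 2.588, 0.0]
force: [1.4, 0.2, -0.4]
width: 0.21
```

```bash
python3 -c "
from h import *
print(axes()[0],arm.observe()['width']*92)
go([.622,-.308,.14],90)"
```

```text
[0.45254428 0.31593248 0.03595599] 19.346228248885687
xyz [-10.72  -1.07  -1.73] twist [ 0.   -0.    2.09] [  0.     0.   -15.91]
```

Call:
jog_arm --moves '[{"xyz":[0,0,-0.8],"twist":[0,0,0],"grip":1},{"xyz":[-0.3,0,-1.7],"twist":[0,0,0],"grip":1},{"xyz":[-1.2,-0.1,-1.73],"twist":[0,0,0.7],"grip":1},{"xyz":[-2.1,-0.2,-1.73],"twist":[0,0,1.4],"grip":1},{"xyz":[-3.0,-0.3,-1.73],"twist":[0,0,2.0],"grip":1}]'

```text
clock: 23.08
position: [0.4996, 0.1394, 0.1396]
ee_rot: [-2.208, -2.235, 0.001]
force: [1.3, -0.7, -3.3]
width: 0.211
```

```bash
python3 -c "
from h import *
print(axes()[0],arm.observe()['width']*92)
go([.622,-.308,.14],90)"
```

```text
[0.49963749 0.13940675 0.13960223] 19.422240187831243
xyz [-7.48  1.95 -0.  ] twist [-0.    0.    0.07] [ -0.    -0.   -17.93]
```

Call:
jog_arm --moves '[{"xyz":[-0.9,0.25,0],"twist":[0,0,0],"grip":1},{"xyz":[-1.8,0.5,0],"twist":[0,0,0],"grip":1},{"xyz":[-2.7,0.75,0],"twist":[0,0,0],"grip":1},{"xyz":[-3.6,1.0,0],"twist":[0,0,0],"grip":1},{"xyz":[-4.5,1.2,0],"twist":[0,0,0],"grip":1}]'

```text
clock: 23.7
position: [0.5759, -0.1292, 0.1393]
ee_rot: [-2.203, -2.239, 0.001]
force: [1.1, 0.0, -2.9]
width: 0.208
```

Call:
jog_arm --moves '[{"xyz":[-0.8,0.2,0],"twist":[0,0,0],"grip":1},{"xyz":[-1.6,0.4,0],"twist":[0,0,0],"grip":1},{"xyz":[-2.3,0.6,0],"twist":[0,0,0],"grip":1},{"xyz":[-2.7,0.7,0],"twist":[0,0,0],"grip":1},{"xyz":[-2.7,0.7,0],"twist":[0,0,0],"grip":1}]'

```text
clock: 24.32
position: [0.6197, -0.2916, 0.1385]
ee_rot: [-2.207, -2.234, 0.003]
force: [0.3, 0.7, -3.0]
width: 0.211
```

Call:
jog_arm --moves '[{"xyz":[0,0,0],"twist":[0,0,0],"grip":1},{"xyz":[0,0,0],"twist":[0,0,0],"grip":1},{"xyz":[0,0,0],"twist":[0,0,0],"grip":1}]'

```text
clock: 24.7
position: [0.6207, -0.2878, 0.1399]
ee_rot: [-2.202, -2.24, -0.0]
force: [1.4, 0.9, -2.4]
width: 0.211
```

```bash
python3 -c "
from h import *
print(axes()[0],arm.observe()['width']*92)
go([.622,-.308,.0415],90)
snap('w9')"
```

```text
[ 0.62073995 -0.28780012  0.13992321] 19.369876146556926
xyz [-0.34  0.02  1.64] twist [-0.  -0.   0.1] [  0.   -0.  -17.9]
```

View pics/w9.png

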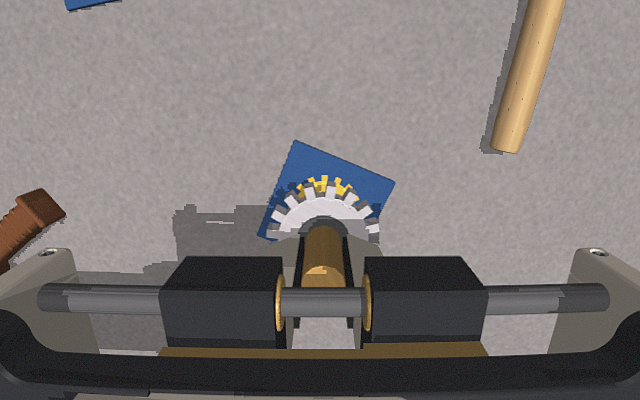

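Wrist view: gear held upright at (322,210) above its pad (330,200); the hammer handle end at (505,150) is clear. Lowering with a 20 mm correction.

Call:
jog_arm --moves '[{"xyz":[-0.34,0.02,0],"twist":[0,0,0],"grip":1},{"xyz":[-0.34,0.02,0.6],"twist":[0,0,0],"grip":1},{"xyz":[-0.34,0.02,1.2],"twist":[0,0,0],"grip":1},{"xyz":[-0.34,0.02,1.4],"twist":[0,0,0],"grip":1},{"xyz":[-0.34,0.02,1.4],"twist":[0,0,0],"grip":1}]'

```text
clock: 25.38
position: [0.622, -0.3099, 0.0554]
ee_rot: [-2.204, -2.238, 0.001]
force: [0.7, 0.0, -2.1]
width: 0.211
```

Call:
jog_arm --moves '[{"xyz":[0,0,0.1],"twist":[0,0,0],"grip":1},{"xyz":[0,0,0.23],"twist":[0,0,0],"grip":1},{"xyz":[0,0,0.23],"twist":[0,0,0],"grip":1},{"xyz":[0,0,0.23],"twist":[0,0,0],"grip":1}]'

```text
clock: 25.88
position: [0.6224, -0.3092, 0.0422]
ee_rot: [2.203, 2.239, 0.0]
force: [0.1, -0.2, -2.6]
width: 0.21
```

Call:
jog_arm --moves '[{"xyz":[0,0,0],"twist":[0,0,0],"grip":-0.1},{"xyz":[0,0,0],"twist":[0,0,0],"grip":-0.1},{"xyz":[0,0,0],"twist":[0,0,0],"grip":-0.1},{"xyz":[0,0,0],"twist":[0,0,0],"grip":-0.1}]'

```text
clock: 26.38
position: [0.6223, -0.3092, 0.0421]
ee_rot: [2.204, 2.239, 0.0]
force: [-0.3, -0.7, 0.3]
width: 0.538
```

Call:
jog_arm --moves '[{"xyz":[0,0,-0.7],"twist":[0,0,0],"grip":-0.1},{"xyz":[0,0,-1.6],"twist":[0,0,0],"grip":-0.1},{"xyz":[0,0,-2.5],"twist":[0,0,0],"grip":-0.1},{"xyz":[0,0,-2.8],"twist":[0,0,0],"grip":-0.1},{"xyz":[-0.5,-0.5,-2.8],"twist":[0,0,0],"grip":-0.1}]'

```text
clock: 27.0
position: [0.5957, -0.3362, 0.2119]
ee_rot: [2.195, 2.244, 0.006]
force: [0.2, -0.6, -0.2]
width: 0.546
```

Call:
jog_arm --moves '[{"xyz":[-0.9,-0.9,0],"twist":[0,0,0],"grip":-0.1},{"xyz":[-1.8,-1.8,0],"twist":[0,0,0],"grip":-0.1},{"xyz":[-2.5,-2.7,0],"twist":[0,0,0],"grip":-0.1},{"xyz":[-2.5,-3.5,0],"twist":[0,0,0],"grip":-0.1},{"xyz":[-2.5,-3.5,0],"twist":[0,0,0],"grip":-0.1}]'

```text
clock: 27.62
position: [0.3794, -0.4956, 0.209]
ee_rot: [-2.209, -2.23, 0.004]
force: [0.3, -0.0, 0.9]
width: 0.549
```

Run:
```python
from h import *
p,im=snap("t9","top"); cv2.imwrite("pics/t9c.png",cv2.resize(im[90:320,240:520],None,fx=2.8,fy=2.5,interpolation=cv2.INTER_CUBIC) if 0 else cv2.resize(im[100:310,250:510],None,fx=2.8,fy=2.8,interpolation=cv2.INTER_CUBIC))
for nm,c,z in (("blue",BLUE,.005),("yel",YEL,.005),("or",OR,.039),("grn",GRN,.035)):
    for k in blobs(mask(im,*c,(150,100,520,330)),30): print(nm,cv2.boundingRect(k),rect(p,k,z))
```

```text
blue (276, 216, 36, 43) [461.5, 117.0, 108.0, 83.5, -9.2, 461.5, 117.1]
blue (424, 156, 40, 41) [622.1, -307.5, 93.1, 92.8, 68.1, 622.0, -307.6]
blue (355, 221, 35, 35) [452.3, -97.1, 82.8, 82.4, 9.1, 452.4, -97.1]
blue (268, 159, 55, 41) [621.5, 102.8, 160.9, 62.5, -70.2, 632.3, 118.7]
blue (290, 175, 39, 19) [607.1, 73.2, 113.5, 15.2, -70.4, 608.1, 69.0]
blue (279, 179, 10, 12) [606.7, 142.5, 31.1, 25.0, -0.4, 606.4, 143.2]
or (283, 221, 20, 30) [463.9, 117.5, 73.3, 44.7, -9.0, 464.0, 117.4]
grn (291, 163, 35, 21) [628.6, 73.3, 92.5, 29.8, -67.2, 630.3, 74.4]
```

View pics/t9c.png

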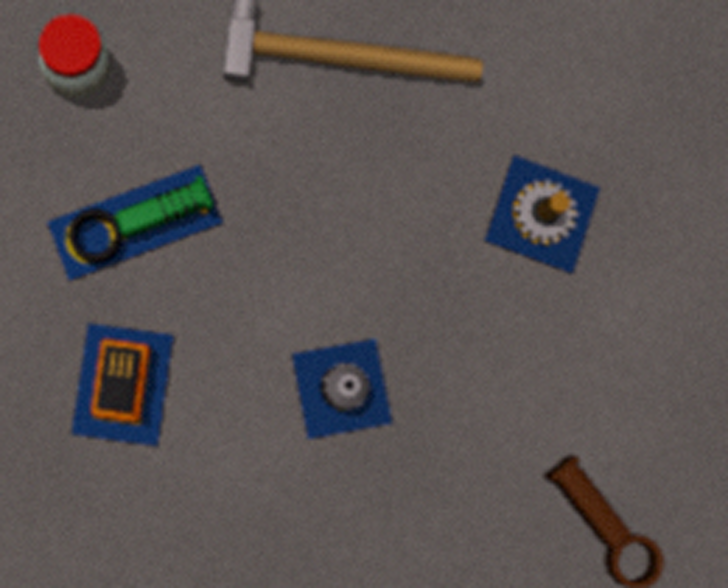

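Top view: all four parts sit on their own pads, with the jar and hammer unmoved; the handle is a few mm back from its ring silhouette. I'll verify the chuck nose (374.6,237.1), gear spindle tip (450,172.5) and jar numerically.

Run:
```python
from h import *
p=cam("top"); im=cv2.imread("pics/t9.png")
print("chuck",pts(p,[[374.6,237.1]],.063),"gear",pts(p,[[450,172.5]],.060), "gear disc",pts(p,[[250+545/2.8,100+212/2.8]],.015))
print("handle ring",pts(p,[[250+94.5/2.8,100+236/2.8]],.026))
k=blobs(mask(im,(0,150,80),(5,255,255),(250,90,310,150)))[0]; print("jar",rect(p,k,.075))
d=cv2.absdiff(im,cv2.imread("pics/top0.png")); print("hammer diff max",d[90:135,325:430].max())
print(arm.observe()["clock"],arm.observe()["dq"].round(3))
```

```text
chuck [[ 0.45316959 -0.09726388]] gear [[ 0.62081729 -0.30853185]] gear disc [[ 0.62086648 -0.30791684]]
handle ring [[0.60354076 0.13997393]]
jar [782.4, 159.3, 59.0, 56.3, -0.3, 782.4, 159.2]
hammer diff max 12
27.675 [-0.054  0.017 -0.031 -0.037  0.001  0.004 -0.043]
```

Chuck, gear and battery are within about 3 mm. The handle ring is about 5 mm along and 2–4 mm across, inside its 12 mm limits, so I'm handing in.

```bash
python3 -c "
from cell import arm
print(arm.sign_off())"
```

```text
the job is handed in; nothing more can be done
None
```

All four parts are on their own pads and released, and I handed the job in at about 27.7 s on the robot's clock. The hand-in gives no verdict, so these are my own last measurements from the top camera:

| Part | Offset from silhouette | Limit |
|---|---|---|
| Chuck | about 1 mm | 10 mm |
| Gear | about 1 mm | 10 mm |
| Battery | about 2.5 mm, yaw within 0.2° | 10 mm, 0.2 rad |
| Handle | about 5 mm short along, 2–4 mm across | 12 mm each way |

- **Jar and hammer:** the jar reads the same position as at the start to 0.1 mm, and the hammer's image is unchanged. I did not touch either look-alike.
- **Handle offset:** the handle went down a few mm short because I worked out that move while the arm was still settling. I left it there, since nudging it risked more than the margin it would have gained.
- **Handle yaw:** the checks disagreed. The close wrist view gave an error of 0.6°, while the coarser top view gave about 3°. Either one is within tolerance.
- **Height and tilt:** I judged these only from the images and the release heights, and did not measure them separately.

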